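Shift the jar mill's gear lever to the three-stud slot

TASK

Push the jar mill's gear lever through its gate into the corner slot whose marker plate has three studs, fully home, and leave it there. Push its knob with the fingertips or the outside of the fingers, never pinching it between them, and do not run the lever into any other studded slot. Leave the bottles, glassware and tools where they stand.

Things in the scene. Friction and masses are not known exactly. Their poses are not given: they have to be found in the camera images.
- mill: jar mill with gearbox, fixed to the table, turned up to 0.35 rad either way. Grey housing 200 x 200 mm, top 115 mm above the table; origin on the table under its centre, z up, x from its front (robot side) to its back, y to its left. Roller bed with a lying white jar (152 mm high) at +y, motor at +x (below 105 mm). The lever's pivot lies 20 mm above this origin.
- gate (a point): centre of the steel gate plate on the housing (130 mm along the mill's x, 98 mm along y), on its top face at 125 mm. Double-H gate: one cross channel along y through this point, 20 mm wide, and three columns of 16 mm slots along x at y = -26, 0, +26 mm, running to both sides of the channel. The lever's stem (12 mm) can change column only within about 4 mm of the channel's middle.
- knob (a point): centre of the black knob on the gear lever: 36 x 36 mm, 44 mm tall, four flat side faces along the mill's x and y, notched corners. 195 mm from the pivot, so 215 mm above the table when upright; swings 48 mm either way along x and y. z runs up along the lever, a 12 mm steel stem. Resists with 1 to 2 N at the knob and stays where it is left.
- stem (a point): point on the lever's stem at the height of the gate plate, 105 mm from the pivot; moves 26 mm either way along x and y; origin on the stem's axis
- gear (a joint): lever angle along the slots, rad: 0 in the cross channel, positive leans to the mill's +x; end stops (slot fully home) at +0.25 and -0.25
- cross (a joint): lever angle across the columns, rad: 0 in the middle column, positive leans to the mill's +y; end stops at +0.25 (the +y column) and -0.25 (the -y column). The lever starts in the middle column, anywhere along it
- grip_near: side pad of the knob that looks to the mill's -x: 24 mm wide, 44 mm tall, 6 mm thick; origin at the pad's middle, 3 mm under its face
- grip_far: side pad of the knob that looks to the mill's +x: 24 mm wide, 44 mm tall, 6 mm thick; origin at the pad's middle, 3 mm under its face
- grip_left: side pad of the knob that looks to the mill's +y: 24 mm wide, 44 mm tall, 6 mm thick; origin at the pad's middle, 3 mm under its face
- grip_right: side pad of the knob that looks to the mill's -y: 24 mm wide, 44 mm tall, 6 mm thick; origin at the pad's middle, 3 mm under its face
- mark_one: aluminium marker plate 22 x 30 x 2 mm with one stud, black, 9 mm wide and 5 mm high, fixed on the gate plate just beyond the outer end of one of the four corner slots, at x = +-51, y = +-30 mm of the mill; which corner varies. Origin under its middle
- mark_two: aluminium marker plate 22 x 30 x 2 mm with two studs, black, 9 mm wide and 5 mm high, fixed on the gate plate just beyond the outer end of one of the four corner slots, at x = +-51, y = +-30 mm of the mill; which corner varies. Origin under its middle
- mark_three: aluminium marker plate 22 x 30 x 2 mm with three studs (a triangle), black, 9 mm wide and 5 mm high, fixed on the gate plate just beyond the outer end of one of the four corner slots, at x = +-51, y = +-30 mm of the mill; which corner varies. Origin under its middle
- mark_four: aluminium marker plate 22 x 30 x 2 mm with four studs (a square), black, 9 mm wide and 5 mm high, fixed on the gate plate just beyond the outer end of one of the four corner slots, at x = +-51, y = +-30 mm of the mill; which corner varies. Origin under its middle
- flask: bystander: conical glass flask, 118 mm tall, 74 mm across the base, standing just right of the mill; origin under its base
- vial: bystander: small amber jar, 45 mm tall, 26 mm across, standing on the mill's housing behind and to the right of the gate; origin under its base
- reagent: bystander: amber glass bottle, 120 mm tall, 56 mm across, standing to the right of the mill and farther from the robot; origin under its base
- driver: bystander: screwdriver lying on the table on the robot's side of the mill; origin under its middle
- beaker: bystander: clear open beaker, 90 mm tall, 72 mm across, at the right of the table; origin under its base
- jar: bystander: glass jar with steel cap, 90 mm tall, 68 mm across, at the left of the table; origin under its base
- weight: bystander: brass balance weight, 62 mm tall, 44 mm across, on the table to the right, nearer the robot; origin under its base

How it is judged:
By the outcome, as a careful person would: the job done as asked, in the order asked, and still so for the second after the job is handed in, with the robot touching nothing.
It also fails if it takes over 51 s, if anything falls off the work surface, if the arm or the gripper's body presses on something with over 40 N, if the wrist force passes 120 N, or if a joint passes its speed limit or range.

ROBOT

A 7-joint arm with a two-finger parallel gripper is mounted at the origin on the work surface. World frame = base frame: x ahead of the robot, y to its left, z up, the work surface at z = 0. Lengths are in mm, angles in rad, forces in N, time in s.
With the tool pointing down it reaches from about 400 to 875 mm from the base axis. Payload 6.5 kg.
Tool frame: the origin (TCP) lies between the finger pads; the fingertips stand 22 mm ahead of it and the grasp point (between the pads) lies 3 mm ahead of it; z points along the fingers, y is the line along which they close (so a half turn about z gives the same grasp; the last joint's range is limited). The gripper opens to 88 mm and grips with 3 to 60 N. Pads are 18 mm wide; open, the fingers measure 123 mm over their backs; the gripper's body (75 mm by 187 mm) begins 45 mm behind the grasp point.
Start: joints at [1.191, 0.536, -0.004, 1.538, 0.003, 1.067, -0.071], TCP at [200.635, -618.252, 260.716] pointing down, gripper open.
Joint ranges: [-2.7, 2.7], [-0.37, 2.16], [-1.27, 1.26], [0.24, 2.4], [-1.31, 4.45], [0.19, 1.91], [-2.76, 2.76]. Speed limits (rad/s): [2.39, 2.39, 3.14, 3.14, 3.14, 3.14, 3.14].

INTERFACE

Orientations are given as a rotation vector (axis times angle).
In Python, from workcell import * gives the robot as it stands.
- The arm moves only by the shell command python3 -m handwheel 'ROWS' [OPENING] [FORCE]. ROWS is JSON, a list of rows, each a list of 6 numbers: the shift along the tool's x, y, z in mm, then the turn, a rotation vector about the tool's x, y, z in degrees. A call has 1 to 20 rows; each row is the pose to reach, as a shift and turn from the pose commanded when the call began, along the tool's axes at that moment; what a row does not reach only later rows make up. A row lasts 1/8 s, in which the tool goes at most 62.5 mm and 10.7 degrees, less where a joint would pass 70% of its speed; a pose out of reach is approached as far as the arm can. A call with a gripper value outside its range is refused whole. OPENING is the opening, from 0 (shut) to 1 (fully open), set as the call begins (- or left out, the last holds). The fingers move at their own pace and stop on an object; FORCE is the grip in N (left out, the last holds). Time passes only in rows, so rows that repeat a pose let the fingers close. It gives the time, the measured TCP pose, the force, the opening and the grip force at its end, in the units of the state.
- read_state(): the state, without advancing time (a new reading comes with each control period).
- snapshot(name): name is "scene" or "top"; returns the picture (384x512x3 uint8, red, green, blue); there is no depth.
- camera_info(name): a dict with "intrinsics" (3x3 intrinsics, pixels), "T" (4x4, takes a point from camera to world coordinates). Camera axes: x right, y down, z forward; pixel columns grow to the right and rows downward; lengths in mm; the calibration is good to about 2 mm. A picture is of the moment at which its call begins. camera_info takes no time and is no camera call.
- sign_off(): hands the job in; it is judged then, once.
Trained networks look in the newest picture that a camera, given by its name, has taken for a name from the list of things; names that differ only in an ending like _2 or _b are one class to them, and where a whole thing is asked for, a point or a joint stands for the part that bears it (a point fixed in the world has none). Each returns a list of dicts, best first, with "confidence" (0 to 1); they miss things now and then, are a little off and sometimes report something else, mostly with a low value. They report only what shows in the picture. A call takes as long as a camera call.
- recognise(query, camera): "at" ([x, y, z] in mm, in the coordinates of the camera as it stood for that picture, good to about 4 mm: the middle of the surface that is visible of it).
- landmark_of(query, camera): "at" ([x, y, z] in mm, in the coordinates of the camera as it stood for that picture, good to about 4 mm: a listed point, or the origin of a listed thing).
The state is a dict: "time_s": time; "joints": joint angles; "qd": joint speeds; "joint_torque": joint torques, N m; "tcp_pos": TCP position; "orientation": TCP orientation; "ft_force": force on the tool from outside, world axes, zero at the start; "torque": the same for the moment, N m; "width": finger opening in mm; "grip_force": force on a finger pad.
Only numpy, scipy, OpenCV 4.12 (cv2) and the standard library are available. Lean on these libraries where they do the work, as an engineer would, in place of code of your own. Each camera call takes 0.05 s, during which the arm holds its last target. There are 200 camera calls.

## Working session

There is one attempt and no reset: what is moved stays moved. The work goes in short steps, Python scripts to look and compute and a shell command to move; the robot and the scene stay as the last step left them, time stands still between calls to the robot, and variables do not carry over. Pictures are saved under pics/ and viewed, at most 10 in all, crops included, and the job is handed in when it is done.

```bash
mkdir -p pics; cat > h.py <<'E'
from workcell import *
import numpy as np, cv2
from scipy.spatial.transform import Rotation as R
def W(cam,p):
    T=np.array(camera_info(cam)["T"]); return (T@np.r_[p,1])[:3]
def px(cam,p):
    i=camera_info(cam); c=np.linalg.inv(np.array(i["T"]))@np.r_[p,1]; u=np.array(i["intrinsics"])@c[:3]; return u[:2]/u[2]
def lm(q,cam,n=2):
    return [(np.round(W(cam,d["at"]),1).tolist(),round(d["confidence"],2)) for d in landmark_of(q,cam)[:n]]
E
python3 - <<'E'
from h import *
for c in("scene","top"):
    im=snapshot(c); cv2.imwrite(f"pics/{c}0.png",cv2.resize(im[...,::-1],(800,600),interpolation=cv2.INTER_CUBIC))
    i=camera_info(c); print(c,np.round(i["T"],2).tolist(),i["intrinsics"])
    for q in "mill gate knob stem mark_one mark_two mark_three mark_four flask vial".split(): print(c,q,lm(q,c))
s=read_state();print(s["time_s"],s["tcp_pos"],R.from_rotvec(s["orientation"]).as_matrix().round(3).tolist())
E
```

```text
scene [[-0.03, 0.67, -0.74, 1298.62], [1.0, 0.03, -0.01, 13.46], [0.01, -0.74, -0.67, 821.04], [0.0, 0.0, 0.0, 1.0]] [[348.7999625    0.         256.30942827]
 [  0.         348.7999625  193.6531589 ]
 [  0.           0.           1.        ]]
scene mill [([518.7, -71.6, 208.5], 0.6), ([561.1, -62.6, -3.0], 0.59)]
scene gate [([556.2, -62.3, 123.1], 0.61)]
scene knob [([517.0, -72.8, 207.7], 0.85), ([508.7, -55.5, 207.7], 0.19)]
scene stem [([533.0, -68.7, 121.4], 0.66)]
scene mark_one [([615.2, -82.6, 127.9], 0.45), ([513.5, -102.4, 121.2], 0.35)]
scene mark_two [([506.5, -56.2, 211.9], 0.67), ([600.8, -24.6, 120.4], 0.57)]
scene mark_three [([504.6, -44.8, 125.1], 0.59)]
scene mark_four [([511.4, -101.3, 121.5], 0.54), ([393.0, -311.9, -0.5], 0.24)]
scene flask [([557.6, -256.6, 1.6], 0.61), ([560.5, -66.0, -5.1], 0.25)]
scene vial [([642.9, -132.0, 113.6], 0.46)]
top [[-0.02, -0.99, 0.14, 399.71], [-1.0, 0.02, -0.01, 5.0], [0.01, -0.14, -0.99, 1313.3], [0.0, 0.0, 0.0, 1.0]] [[352.94092942   0.         255.34064838]
 [  0.         352.94092942 191.25470729]
 [  0.           0.           1.        ]]
top mill [([559.6, -66.0, -1.7], 0.87)]
top gate [([560.5, -67.0, 125.2], 0.88), ([561.3, -255.3, -2.8], 0.19)]
top knob [([516.8, -75.9, 210.0], 0.71), ([642.1, -130.3, 113.8], 0.58)]
top stem []
top mark_one [([615.2, -90.6, 124.9], 0.49), ([703.5, -186.2, 0.2], 0.47)]
top mark_two [([606.6, -27.9, 120.7], 0.51)]
top mark_three [([502.9, -43.1, 123.0], 0.52)]
top mark_four [([503.5, -41.5, 124.9], 0.63), ([515.1, -106.0, 124.0], 0.42)]
top flask [([559.8, -254.8, 0.2], 0.76)]
top vial [([642.2, -129.1, 114.2], 0.44)]
1.1 [ 200.63446181 -618.26434318  260.75179736] [[0.951, 0.309, 0.0], [0.309, -0.951, -0.0], [0.0, 0.0, -1.0]]
```

```bash
python3 - <<'E'
import cv2
from h import *
a=cv2.imread("pics/scene0.png");b=cv2.imread("pics/top0.png")
g=np.array([559,-65,125])
out=[]
for c,im in(("scene",a),("top",b)):
    u=px(c,g)*800/512; x,y=int(u[0]),int(u[1]); k=80
    out.append(cv2.resize(im[y-k:y+k,x-k:x+k],(390,390),interpolation=cv2.INTER_CUBIC)); print(c,u)
cv2.imwrite("pics/crop.png",np.hstack(out))
P=[[615.2,-86.6],[603.7,-26],[503.7,-44],[512.5,-103.5]]; L=[[51,-30],[51,30],[-51,30],[-51,-30]]
P=np.array(P);L=np.array(L);c=P.mean(0);H=L.T@(P-c); 
print(c,np.arctan2(H[0,1]-H[1,0],H[0,0]+H[1,1]))
E
```

```text
scene [365.60227591 314.64480939]
top [424.0255786 301.99827  ]
[558.775 -65.025] 0.1697131679740797
```

View pics/scene0.png

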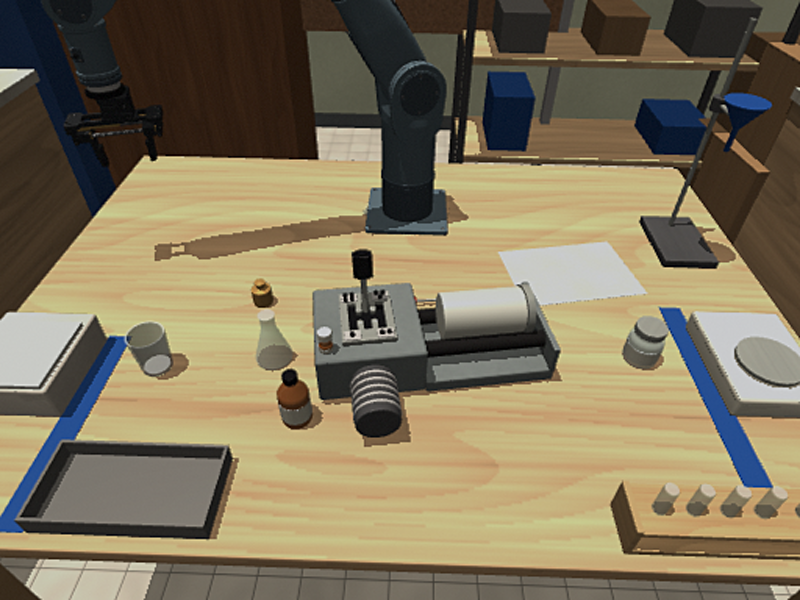

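View pics/crop.png

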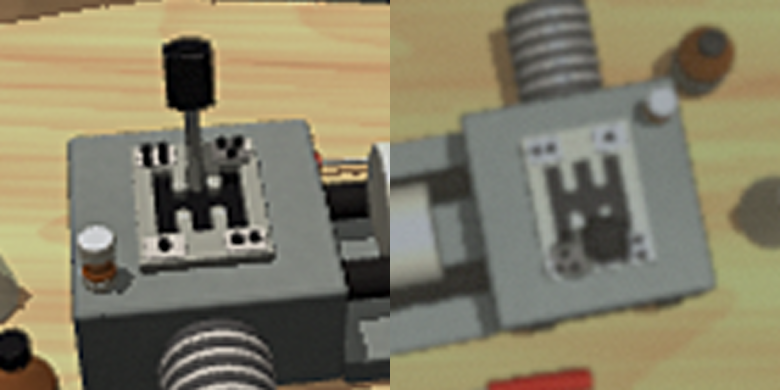

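```bash
python3 - <<'E'
from h import *
out=[]
for c in("scene","top"):
    im=np.mean([snapshot(c).astype(float) for _ in range(4)],0).astype(np.uint8)[...,::-1]
    for p in([503.7,-44,127],[512.5,-103.5,127]):
        u=px(c,p); x,y=np.round(u).astype(int); k=14
        out.append(cv2.resize(im[y-k:y+k,x-k:x+k],(190,190),interpolation=cv2.INTER_CUBIC))
cv2.imwrite("pics/crop2.png",np.hstack(out))
E
```

```text
(no output)
```

View pics/crop2.png

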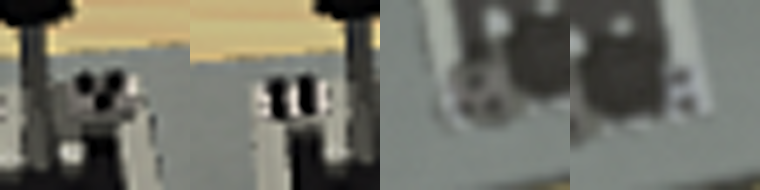

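```bash
cat >> h.py <<'E'
G=np.array([558.8,-65.0]); YAW=0.175
def rows(pts,yaw=YAW):
    s=read_state(); Rt=R.from_rotvec(s["orientation"]); c,n=np.cos(YAW),np.sin(YAW)
    p0=np.array(s["tcp_pos"])
    l=np.array([[c,n],[-n,c]])@(p0[:2]-G)
    Rd=R.from_matrix(np.array([[np.cos(yaw),np.sin(yaw),0],[np.sin(yaw),-np.cos(yaw),0],[0,0,-1]]))
    print("t",round(s["time_s"],2),"local",l.round(1),p0[2].round(1),"F",np.round(s["ft_force"],1))
    for x,y,z in pts:
        w=np.array([G[0]+c*x-n*y,G[1]+n*x+c*y,z])
        print(w.round(0),Rt.inv().apply(w-p0).round(1),np.degrees((Rt.inv()*Rd).as_rotvec()).round(1))
E
python3 -c "
from h import *
rows([(-85,0,260),(-85,0,225)])"
```

```text
t 1.5 local [-449.  -482.4] 260.7 F [ 0.7  0.2 -0. ]
[475. -80. 260.] [ 427.3 -427.4    0.7] [-0.  0.  8.]
[475. -80. 225.] [ 427.3 -427.4   35.7] [-0.  0.  8.]
```

```bash
python3 -m handwheel '[[43,-43,0,0,0,1],[86,-86,0,0,0,2],[129,-129,0,0,0,3],[172,-172,0,0,0,4],[215,-215,0,0,0,5],[258,-258,0,0,0,6],[301,-301,0,0,0,7],[344,-344,0,0,0,8],[387,-387,0,0,0,8],[427,-427,0,0,0,8],[427,-427,0,0,0,8],[427,-427,18,0,0,8],[427,-427,35,0,0,8],[427,-427,35,0,0,8],[427,-427,35,0,0,8]]' 0 && python3 - <<'E'
from h import *
rows([(-60,0,225),(-27,0,225)])
for c in("scene","top"):
    im=snapshot(c); print(c,lm("knob",c),lm("gate",c))
    x,y=np.round(px(c,[545,-65,170])).astype(int); k=50
    cv2.imwrite(f"pics/{c}1.png",cv2.resize(im[y-k:y+k,x-k:x+k,::-1],(390,390),interpolation=cv2.INTER_CUBIC))
cv2.imwrite("pics/c1.png",np.hstack([cv2.imread(f"pics/{c}1.png") for c in("scene","top")]))
E
```

```text
time_s: 3.38
tcp_pos: [475.1, -81.0, 226.3]
orientation: [3.129, 0.272, 0.001]
ft_force: [0.4, -0.4, 0.9]
width: 0.2
grip_force: 0.0
t 3.38 local [-85.2  -1.2] 226.3 F [ 0.4 -0.4  0.9]
[500. -75. 225.] [25.2 -1.2  1.3] [ 0.  -0.  -0.1]
[532. -70. 225.] [58.2 -1.3  1.3] [ 0.  -0.  -0.1]
scene [([516.2, -70.9, 206.8], 0.7)] [([554.8, -64.0, 122.1], 0.59)]
top [([387.4, 26.7, -3.0], 0.72)] [([558.1, -68.0, 126.5], 0.73)]
```

View pics/c1.png

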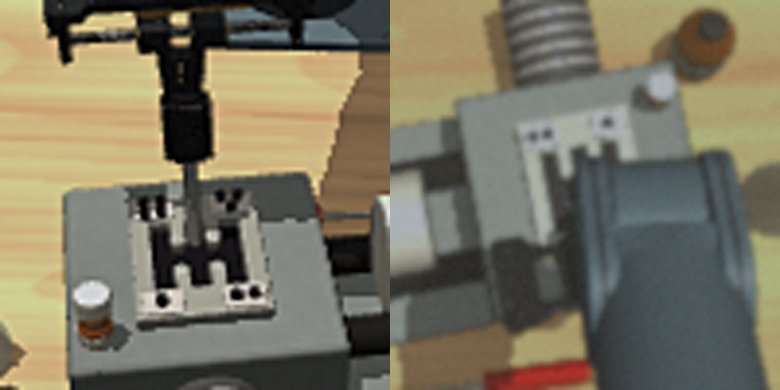

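The fingers stand in line behind the knob. In the scene crop, the three-stud triangle is at (232,200), the -x/+y corner, and the four-stud plate is at (155,207).

```bash
python3 -m handwheel '[[8,-1,1,0,0,0],[16,-1,1,0,0,0],[22,-1,1,0,0,0],[28,-1,1,0,0,0],[34,-1,1,0,0,0],[40,-1,1,0,0,0],[45,-1,1,0,0,0],[50,-1,1,0,0,0],[50,-1,1,0,0,0]]' && python3 - <<'E'
from h import *
rows([(-27,0,225)])
for _ in range(3):
    c="scene";im=snapshot(c); print(c,lm("knob",c),lm("gate",c),lm("stem",c),lm("mark_three",c),lm("mark_four",c))
x,y=np.round(px(c,[545,-65,170])).astype(int); k=50
cv2.imwrite(f"pics/{c}2.png",cv2.resize(im[y-k:y+k,x-k:x+k,::-1],(600,600),interpolation=cv2.INTER_CUBIC))
E
```

```text
time_s: 4.8
tcp_pos: [524.4, -70.5, 224.7]
orientation: [-3.13, -0.274, -0.0]
ft_force: [-1.3, 1.7, -0.0]
width: -0.0
grip_force: 0.2
t 4.8 local [-34.8   0.6] 224.7 F [-1.3  1.7 -0. ]
[532. -70. 225.] [ 7.8  0.6 -0.3] [-0. -0. -0.]
scene [([558.0, -64.4, 214.9], 0.79)] [([554.8, -63.6, 125.5], 0.97)] [([556.3, -66.1, 126.6], 0.84)] [([387.6, 31.7, -2.7], 0.74), ([503.1, -43.7, 127.4], 0.41)] [([509.3, -102.5, 120.0], 0.6)]
scene [([558.4, -64.3, 211.4], 0.54)] [([557.2, -62.6, 122.7], 0.79)] [([551.0, -62.3, 126.5], 0.77), ([598.8, -22.1, 124.8], 0.32)] [([501.6, -44.1, 125.0], 0.42), ([512.3, -103.1, 119.7], 0.3)] [([642.1, -132.5, 115.8], 0.75), ([512.9, -101.7, 120.2], 0.57)]
scene [([557.3, -65.0, 212.8], 0.69), ([595.5, -482.8, -1.0], 0.37)] [] [([556.2, -65.4, 126.7], 0.89), ([557.7, -66.0, 214.0], 0.57)] [([502.3, -42.8, 124.6], 0.51)] [([513.8, -102.0, 121.2], 0.45)]
```

View pics/scene2.png

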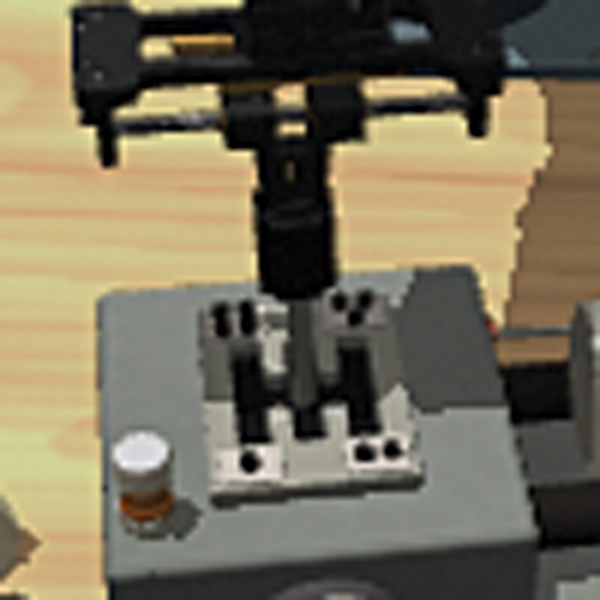

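Stem base is at about (300,400) in the cross channel and the three-stud triangle at (352,305) is confirmed. Now going round to the -y side.

```bash
python3 -m handwheel '[[-8,0,0,0,0,0],[-18,0,0,0,0,0],[-18,20,0,0,0,0],[-18,42,0,0,0,0],[-18,62,0,0,0,0],[-18,66,0,0,0,0],[0,66,0,0,0,0],[20,66,0,0,0,0],[34,66,0,0,0,0],[34,66,0,0,0,0],[34,66,0,0,0,0]]' && python3 - <<'E'
from h import *
rows([(0,-40,225),(0,0,225),(0,11,225)])
for _ in range(3):
    for c in("scene","top"):
        im=snapshot(c); print(c,lm("knob",c),lm("gate",c),lm("stem",c))
    
E
```

```text
time_s: 7.08
tcp_pos: [568.3, -129.8, 224.5]
orientation: [-3.13, -0.273, 0.001]
ft_force: [0.8, 0.3, -0.2]
width: 0.3
grip_force: 0.0
t 7.08 local [ -2.  -65.5] 224.5 F [ 0.8  0.3 -0.2]
[ 566. -104.  225.] [  1.9 -25.5  -0.5] [-0.   0.1 -0. ]
[559. -65. 225.] [  1.9 -65.5  -0.5] [-0.   0.1 -0. ]
[557. -54. 225.] [  1.9 -76.5  -0.5] [-0.   0.1 -0. ]
scene [([557.9, -64.5, 213.3], 0.9)] [] [([553.9, -65.2, 128.3], 0.78)]
top [([557.7, -69.1, 215.1], 0.47)] [([558.7, -64.3, 123.4], 0.85), ([556.1, -72.6, 218.0], 0.16)] [([516.5, -104.7, 124.1], 0.25)]
scene [([558.8, -64.4, 215.0], 0.75), ([558.4, -256.5, 2.1], 0.69)] [([557.6, -60.9, 122.6], 0.76), ([552.3, -67.7, 123.1], 0.3)] [([556.5, -63.4, 127.0], 0.85)]
top [([556.5, -69.2, 215.5], 0.4)] [] []
scene [([560.4, -62.2, 213.4], 0.87), ([554.2, -255.4, 1.7], 0.66)] [([554.8, -63.6, 121.2], 0.71)] [([552.8, -64.5, 124.4], 0.67)]
top [([556.3, -71.6, 215.8], 0.36)] [([558.8, -69.0, 126.3], 0.86), ([592.1, -483.5, 0.2], 0.33)] []
```

```bash
python3 -m handwheel '[[1,-14,0,0,0,0],[2,-22,0,0,0,0],[2,-28,0,0,0,0],[2,-34,0,0,0,0],[2,-40,0,0,0,0],[2,-46,0,0,0,0],[2,-52,0,0,0,0],[2,-52,0,0,0,0]]' && python3 - <<'E'
from h import *
rows([(0,0,225),(0,11,225)])
for _ in range(3):
    c="scene"; im=snapshot(c); print(c,lm("knob",c),lm("stem",c))
E
```

```text
time_s: 9.28
tcp_pos: [561.8, -77.4, 224.7]
orientation: [-3.129, -0.275, 0.0]
ft_force: [0.0, -0.3, 0.1]
width: 0.5
grip_force: 0.1
t 9.28 local [  0.8 -12.8] 224.7 F [ 0.  -0.3  0.1]
[559. -65. 225.] [ -0.8 -12.8  -0.3] [-0.  0.  0.]
[557. -54. 225.] [ -0.8 -23.8  -0.3] [-0.  0.  0.]
scene [([558.3, -43.9, 215.0], 0.7), ([558.1, -64.1, 122.9], 0.43)] [([555.2, -54.6, 126.5], 0.83)]
scene [([554.5, -45.5, 213.2], 0.7), ([704.0, -187.3, -4.5], 0.37)] [([553.7, -55.4, 125.5], 0.81)]
scene [([553.4, -44.0, 214.3], 0.81), ([706.1, -185.8, -0.2], 0.62)] [([552.6, -52.0, 125.5], 0.58), ([639.1, -130.8, 113.2], 0.52)]
```

```bash
python3 -m handwheel '[[-1,-6,0,0,0,0],[-1,-12,0,0,0,0],[-1,-17,0,0,0,0],[-1,-21,0,0,0,0],[-1,-24,0,0,0,0],[-1,-24,0,0,0,0]]' && python3 - <<'E'
from h import *
rows([(0,11,225)])
for _ in range(3):
    c="scene"; im=snapshot(c); print(c,lm("knob",c),lm("stem",c))
E
```

```text
time_s: 10.48
tcp_pos: [556.7, -54.4, 224.7]
orientation: [-3.129, -0.274, 0.0]
ft_force: [0.6, -0.9, -0.0]
width: 0.5
grip_force: 0.1
t 10.47 local [-0.2 10.8] 224.7 F [ 0.6 -0.9 -0. ]
[557. -54. 225.] [ 0.2 -0.2 -0.3] [-0.  0. -0.]
scene [([552.2, -22.7, 209.8], 0.51)] [([547.9, -41.6, 124.0], 0.75), ([547.3, -40.7, 210.7], 0.18)]
scene [([552.5, -20.9, 208.8], 0.79), ([595.9, -482.2, 0.2], 0.51)] [([549.7, -40.2, 123.1], 0.57)]
scene [([551.4, -20.2, 212.6], 0.86), ([563.3, -16.9, 212.0], 0.65)] [([553.3, -42.2, 121.7], 0.71), ([553.5, -19.1, 206.9], 0.43)]
```

```bash
python3 -m handwheel '[[0,-2,0,0,0,0],[0,-4,0,0,0,0],[0,-4,0,0,0,0]]'; python3 -m handwheel '[[0,-1,0,0,0,0],[0,-2,0,0,0,0],[0,-2,0,0,0,0]]'
```

```text
time_s: 11.3
tcp_pos: [556.1, -50.6, 224.7]
orientation: [-3.13, -0.274, 0.0]
ft_force: [-0.7, -1.1, -0.8]
width: 0.6
grip_force: 0.2
time_s: 11.68
tcp_pos: [555.7, -48.9, 224.7]
orientation: [3.13, 0.273, -0.0]
ft_force: [0.5, -1.1, -1.0]
width: 0.6
grip_force: 0.5
```

```bash
python3 -m handwheel '[[0,-1,0,0,0,0],[0,-2,0,0,0,0],[0,-2,0,0,0,0]]';  python3 - <<'E'
from h import *
rows([])
for _ in range(3):
    c="scene"; im=snapshot(c); print(c,lm("knob",c),lm("stem",c))
x,y=np.round(px(c,[545,-65,170])).astype(int); k=50
cv2.imwrite(f"pics/{c}3.png",cv2.resize(im[y-k:y+k,x-k:x+k,::-1],(600,600),interpolation=cv2.INTER_CUBIC))
E
```

```text
time_s: 12.05
tcp_pos: [555.4, -47.1, 224.6]
orientation: [3.129, 0.273, -0.0]
ft_force: [0.4, -1.9, 0.1]
width: 0.2
grip_force: 1.0
t 12.05 local [-0.3 18.2] 224.6 F [ 0.4 -1.9  0.1]
scene [([549.0, -16.7, 206.8], 0.87), ([501.1, -43.8, 126.7], 0.23)] [([511.2, -102.5, 120.7], 0.19)]
scene [([705.2, -187.0, -1.1], 0.72), ([549.8, -14.6, 207.0], 0.61)] [([548.3, -39.8, 123.7], 0.59)]
scene [([551.3, -18.6, 207.4], 0.83)] [([552.1, -38.2, 119.9], 0.53), ([546.6, -32.0, 208.1], 0.48)]
```

View pics/scene3.png

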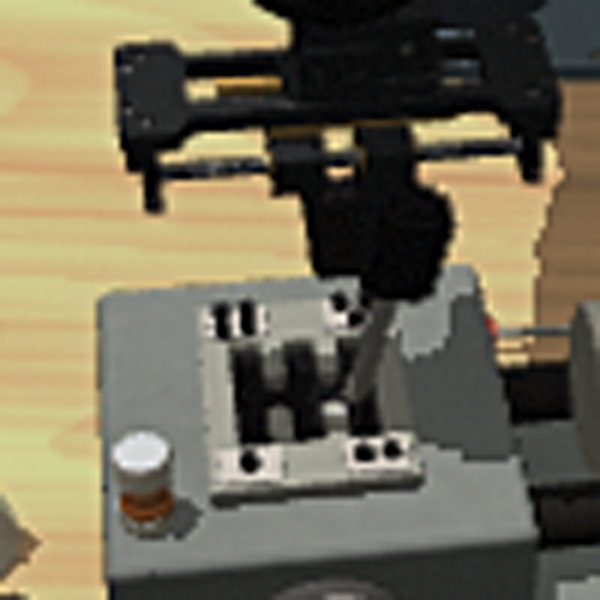

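The stem base is in the +y column, at about (362,400), near its stop. Now going round to the knob's +x side.

```bash
python3 -m handwheel '[[0,8,0,0,0,0],[0,22,0,0,0,0],[0,22,0,0,0,0],[20,22,0,0,0,0],[40,22,0,0,0,0],[53,22,0,0,0,0],[53,22,0,0,0,0],[53,0,0,0,0,0],[53,-20,0,0,0,0],[53,-28,0,0,0,0],[53,-28,0,0,0,0],[53,-28,0,0,0,0]]';  python3 - <<'E'
from h import *
rows([])
for _ in range(3):
    c="scene"; im=snapshot(c); print(c,lm("knob",c),lm("stem",c))
E
```

```text
time_s: 14.0
tcp_pos: [602.8, -10.9, 224.8]
orientation: [3.129, 0.272, 0.0]
ft_force: [-0.0, -0.8, -0.5]
width: 0.5
grip_force: 0.0
t 14.0 local [52.7 45.7] 224.8 F [-0.  -0.8 -0.5]
scene [([552.5, -14.8, 207.7], 0.58)] [([550.2, -41.3, 121.1], 0.6)]
scene [([552.2, -14.5, 209.0], 0.53)] [([510.6, -104.3, 121.2], 0.6), ([551.3, -40.0, 122.9], 0.39)]
scene [([552.2, -16.0, 206.7], 0.67), ([558.3, -64.7, 2.8], 0.18)] [([548.1, -39.3, 122.8], 0.68)]
```

Push toward -x.

```bash
python3 -m handwheel '[[-8,0,0,0,0,0],[-16,0,0,0,0,0],[-22,0,0,0,0,0],[-27,0,0,0,0,0],[-32,0,0,0,0,0],[-36,0,0,0,0,0],[-36,0,0,0,0,0]]';  python3 - <<'E'
from h import *
rows([])
for _ in range(2):
    c="scene"; im=snapshot(c); print(c,lm("knob",c),lm("stem",c))
E
```

```text
time_s: 15.32
tcp_pos: [567.3, -16.3, 224.9]
orientation: [3.13, 0.273, 0.001]
ft_force: [0.9, -0.3, 0.9]
width: 0.3
grip_force: 0.3
t 15.32 local [16.8 46.4] 224.9 F [ 0.9 -0.3  0.9]
scene [([542.8, -17.1, 210.4], 0.4)] [([547.1, -39.7, 125.1], 0.44)]
scene [] [([498.1, -38.2, 126.8], 0.67), ([549.4, -40.3, 122.5], 0.65)]
```

```bash
python3 -m handwheel '[[-6,0,0,0,0,0],[-12,0,0,0,0,0],[-17,0,0,0,0,0],[-22,0,0,0,0,0],[-26,0,0,0,0,0],[-29,0,0,0,0,0],[-29,0,0,0,0,0]]';  python3 - <<'E'
from h import *
rows([])
for _ in range(2):
    c="scene"; im=snapshot(c); print(c,lm("knob",c),lm("stem",c))
E
```

```text
time_s: 16.5
tcp_pos: [538.5, -21.4, 224.7]
orientation: [3.13, 0.273, -0.001]
ft_force: [1.3, 0.3, -0.2]
width: 0.4
grip_force: 0.1
t 16.5 local [-12.4  46.5] 224.7 F [ 1.3  0.3 -0.2]
scene [([516.7, -23.1, 203.4], 0.44)] [([532.0, -44.2, 119.6], 0.4)]
scene [([514.8, -22.6, 202.5], 0.53)] [([529.3, -42.3, 123.4], 0.53)]
```

```bash
python3 -m handwheel '[[-3,0,0,0,0,0],[-6,0,0,0,0,0],[-9,0,0,0,0,0],[-11,0,0,0,0,0],[-11,0,0,0,0,0]]'; python3 -m handwheel '[[-1,0,0,0,0,0],[-3,0,0,0,0,0],[-3,0,0,0,0,0]]'
```

```text
time_s: 17.42
tcp_pos: [528.0, -23.3, 224.8]
orientation: [3.13, 0.273, 0.001]
ft_force: [1.9, -0.1, -0.5]
width: 0.3
grip_force: 0.7
time_s: 17.8
tcp_pos: [525.3, -23.7, 224.8]
orientation: [-3.13, -0.273, -0.002]
ft_force: [3.4, -0.1, -0.7]
width: 0.6
grip_force: 1.5
```

```bash
python3 -m handwheel '[[-1,0,0,0,0,0],[-2,0,0,0,0,0],[-2,0,0,0,0,0]]'; python3 - <<'E'
from h import *
rows([])
for _ in range(2):
    c="scene"; im=snapshot(c); print(c,lm("knob",c),lm("stem",c))
E
```

```text
time_s: 18.18
tcp_pos: [523.3, -24.1, 224.8]
orientation: [-3.13, -0.273, -0.001]
ft_force: [4.1, 0.1, -1.9]
width: 0.6
grip_force: 2.1
t 18.18 local [-27.9  46.5] 224.8 F [ 4.1  0.1 -1.9]
scene [([503.5, -26.1, 201.4], 0.59)] [([556.3, -63.1, 122.0], 0.48)]
scene [([505.7, -24.3, 201.9], 0.72), ([503.9, -43.1, 122.9], 0.66)] [([524.1, -42.3, 121.3], 0.55)]
```

```bash
python3 -m handwheel '[[-1,0,0,0,0,0],[-2,0,0,0,0,0],[-2,0,0,0,0,0]]';python3 -m handwheel '[[-1,0,0,0,0,0],[-2,0,0,0,0,0],[-2,0,0,0,0,0]]'
```

```text
time_s: 18.85
tcp_pos: [521.7, -24.4, 225.0]
orientation: [-3.13, -0.273, -0.003]
ft_force: [6.1, 0.7, -3.1]
width: 0.8
grip_force: 2.5
time_s: 19.23
tcp_pos: [520.1, -24.6, 225.1]
orientation: [-3.13, -0.274, -0.004]
ft_force: [7.6, 0.7, -2.6]
width: 0.4
grip_force: 3.0
```

```bash
python3 -m handwheel '[[-2,0,0,0,0,0],[-4,0,0,0,0,0],[-4,0,0,0,0,0]]'; python3 - <<'E'
from h import *
rows([])
for _ in range(4):
    c="scene"; im=snapshot(c); print(c,lm("knob",c),lm("stem",c))
x,y=np.round(px(c,[535,-55,170])).astype(int); k=50
cv2.imwrite(f"pics/{c}4.png",cv2.resize(im[y-k:y+k,x-k:x+k,::-1],(600,600),interpolation=cv2.INTER_CUBIC))
E
```

```text
time_s: 19.6
tcp_pos: [517.0, -25.1, 225.4]
orientation: [-3.129, -0.274, -0.007]
ft_force: [8.5, 0.9, -2.6]
width: 0.1
grip_force: 3.8
t 19.6 local [-34.2  46.5] 225.4 F [ 8.5  0.9 -2.6]
scene [([523.2, -42.6, 122.0], 0.66), ([501.1, -25.2, 202.1], 0.54)] [([526.1, -43.2, 119.8], 0.57)]
scene [([704.3, -186.4, -3.4], 0.74), ([500.4, -26.1, 201.0], 0.52)] [([522.5, -40.7, 119.9], 0.44)]
scene [([501.8, -24.2, 203.1], 0.73)] [([525.1, -41.5, 119.0], 0.57)]
scene [([501.7, -25.7, 199.9], 0.44), ([704.1, -188.6, 0.3], 0.43)] [([524.1, -40.7, 120.3], 0.47)]
```

View pics/scene4.png

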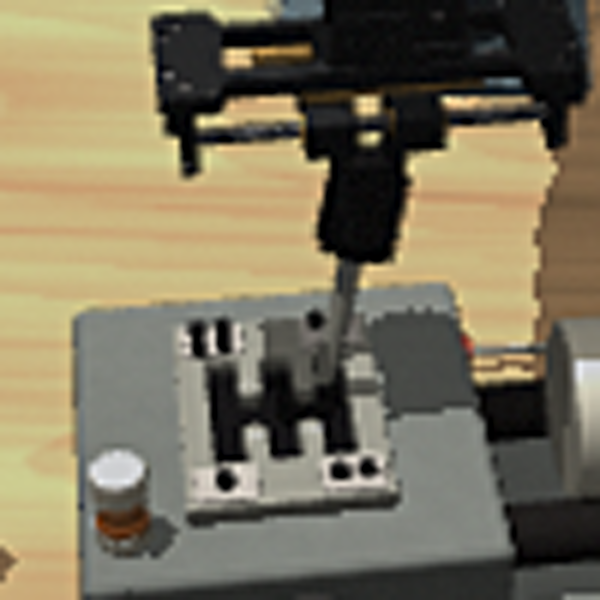

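The stem is at the far end of the three-stud slot, about (330,370), and the measured knob position agrees with the stop. Backing off.

```bash
python3 -m handwheel '[[4,0,0,0,0,0],[14,0,0,0,0,0],[35,0,0,0,0,0],[55,0,0,0,0,0],[55,0,0,0,0,0],[55,0,-40,0,0,0],[55,0,-70,0,0,0],[55,0,-70,0,0,0],[55,0,-70,0,0,0]]'; python3 - <<'E'
from h import *
rows([])
for _ in range(4):
    c="scene"; im=snapshot(c); print(c,lm("knob",c),lm("stem",c))
x,y=np.round(px(c,[535,-55,170])).astype(int); k=50
cv2.imwrite(f"pics/{c}5.png",cv2.resize(im[y-k:y+k,x-k:x+k,::-1],(600,600),interpolation=cv2.INTER_CUBIC))
E
```

```text
time_s: 21.32
tcp_pos: [567.8, -16.3, 293.6]
orientation: [3.13, 0.273, -0.004]
ft_force: [1.0, -0.3, -0.4]
width: 0.5
grip_force: 0.0
t 21.32 local [17.4 46.4] 293.6 F [ 1.  -0.3 -0.4]
scene [([507.8, -25.3, 201.4], 0.82)] [([525.1, -43.2, 117.3], 0.8)]
scene [([507.9, -26.6, 203.3], 0.52)] [([525.5, -42.7, 120.8], 0.6), ([558.1, -257.9, 1.0], 0.21)]
scene [([505.9, -24.0, 204.1], 0.48)] [([524.1, -42.2, 121.3], 0.66)]
scene [([507.2, -26.0, 199.9], 0.73), ([525.9, -44.5, 119.0], 0.58)] [([526.7, -45.3, 119.3], 0.7)]
```

View pics/scene5.png

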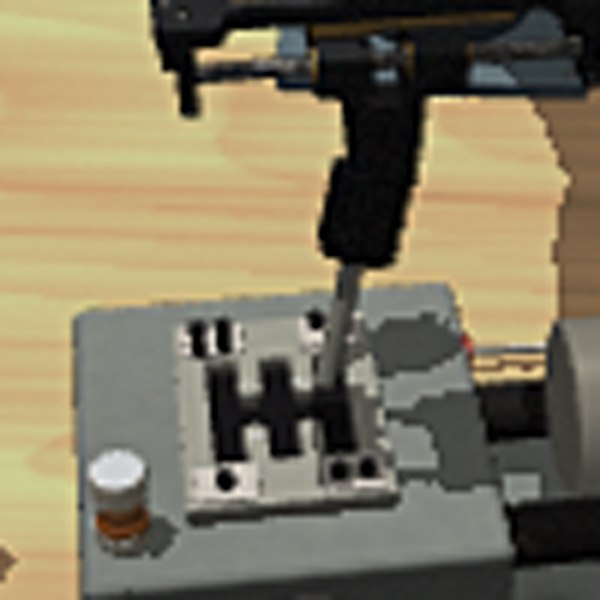

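```bash
python3 -m handwheel '[[40,0,-40,0,0,0],[95,0,-60,0,0,0],[140,0,-60,0,0,0],[140,0,-60,0,0,0],[140,0,-60,0,0,0]]' >/dev/null; python3 - <<'E'
from h import *
rows([])
c,n=np.cos(YAW),np.sin(YAW); M=np.array([[c,n],[-n,c]])
for cam in("scene","top"):
    D={}
    for _ in range(6):
        im=snapshot(cam)
        for q in("knob","stem","gate","mark_one","mark_two","mark_three","mark_four"):
            for p,f in lm(q,cam,3):
                ok=(abs(p[0]-558)<75 and abs(p[1]+65)<75 and (p[2]>190 if q=="knob" else 112<p[2]<135))
                if ok: D.setdefault(q,[]).append(p); break
    for q,v in D.items(): m=np.median(v,0); print(cam,q,len(v),m.round(1),"local",(M@(m[:2]-G)).round(1))
    for g in(-.25,-.22,-.19):
        d=np.array([np.tan(g),np.tan(.25),1]); d/=np.linalg.norm(d)
        pr=[]
        for r in(195+22,195,173,140,120): 
            l=d*r; w=np.r_[G+M.T@l[:2],20+l[2]]; pr.append(px(cam,w).round(1).tolist())
        print(g,pr)
    x,y=np.round(px(cam,[520,-45,165])).astype(int); k=30; print(x-k,y-k)
    cv2.imwrite(f"pics/{cam}6.png",cv2.resize(im[y-k:y+k,x-k:x+k,::-1],(390,390),interpolation=cv2.INTER_NEAREST))
cv2.imwrite("pics/c6.png",np.hstack([cv2.imread(f"pics/{q}6.png") for q in("scene","top")]))
E
```

```text
t 22.55 local [158.2  46.3] 354.2 F [-0.5  0.5  0.2]
scene knob 6 [507.2 -24.6 201.4] local [-43.8  48.7]
scene stem 6 [526.3 -43.9 119. ] local [-28.3  26.4]
scene gate 6 [555.9 -63.4 123.3] local [-2.6  2.1]
scene mark_one 6 [614.3 -79.2 125.7] local [ 52.2 -23.7]
scene mark_two 5 [602.2 -24.4 123.7] local [49.8 32.4]
scene mark_three 6 [502.7 -43.4 124.8] local [-51.5  31. ]
scene mark_four 6 [ 511.8 -101.   121.6] local [-52.6 -27.3]
-0.25 [[249.3, 161.9], [247.8, 168.9], [246.2, 175.8], [244.0, 185.9], [242.6, 191.9]]
-0.22 [[249.7, 162.8], [248.1, 169.8], [246.5, 176.6], [244.2, 186.6], [242.8, 192.5]]
-0.19 [[250.1, 163.8], [248.5, 170.6], [246.8, 177.4], [244.4, 187.2], [243.0, 193.1]]
211 152
-0.25 [[260.0, 208.6], [261.2, 207.3], [262.3, 206.0], [263.9, 204.1], [264.8, 203.0]]
-0.22 [[259.5, 206.7], [260.7, 205.5], [261.9, 204.4], [263.6, 202.9], [264.6, 202.0]]
-0.19 [[259.0, 204.7], [260.3, 203.8], [261.6, 202.9], [263.3, 201.7], [264.3, 201.0]]
236 174
```

View pics/c6.png

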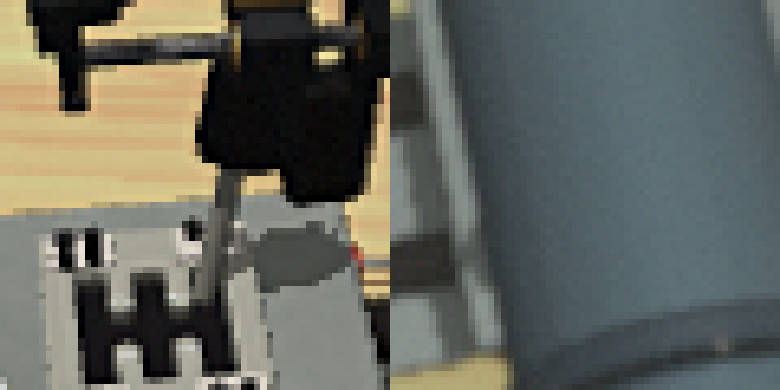

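```bash
python3 -m handwheel '[[0,60,0,0,0,0],[-20,120,0,0,0,0],[-50,180,0,0,0,0],[-90,240,0,0,0,0],[-120,290,0,0,0,0],[-120,290,0,0,0,0],[-120,290,0,0,0,0]]' >/dev/null; python3 - <<'E'
from h import *
rows([])
c,n=np.cos(YAW),np.sin(YAW); M=np.array([[c,n],[-n,c]])
for cam in("scene","top"):
    D={};A=0
    for _ in range(6):
        im=snapshot(cam);A=A+im.astype(float)/6
        for q in("knob","stem","gate","mark_one","mark_two","mark_three","mark_four"):
            for p,f in lm(q,cam,3):
                ok=(abs(p[0]-558)<75 and abs(p[1]+65)<75 and (p[2]>190 if q=="knob" else 112<p[2]<135))
                if ok: D.setdefault(q,[]).append(p); break
    for q,v in D.items(): m=np.median(v,0); print(cam,q,len(v),m.round(1),"local",(M@(m[:2]-G)).round(1))
    A=A.astype(np.uint8)[...,::-1]
    x,y=np.round(px(cam,[530,-55,165])).astype(int); k=30
    big=cv2.resize(A[y-k:y+k,x-k:x+k],(390,390),interpolation=cv2.INTER_CUBIC); f=390/(2*k)
    def pt(l,z): u=px(cam,np.r_[G+M.T@np.array(l[:2]),z]); return tuple(int(v) for v in np.round((u-[x-k,y-k]+.5)*f))
    for sx,sy in((-65,-49),(-65,49),(65,49),(65,-49)): cv2.circle(big,pt((sx,sy),125),2,(0,0,255),-1)
    for g,col in((-.25,(0,255,0)),(-.20,(0,255,255))):
        d=np.array([np.tan(g),np.tan(.25),1]); d/=np.linalg.norm(d)
        ex=np.array([1,0,0])-d*d[0]; ex/=np.linalg.norm(ex); ey=np.cross(d,ex)
        for h in(173,217):
            P=[d*h+18*(a*ex+b*ey) for a,b in((1,1),(1,-1),(-1,-1),(-1,1))]
            cv2.polylines(big,[np.array([pt(p,20+p[2]) for p in P])],True,col,1)
    cv2.imwrite(f"pics/{cam}7.png",big)
cv2.imwrite("pics/c7.png",np.hstack([cv2.imread(f"pics/{q}7.png") for q in("scene","top")]))
E
```

```text
t 28.23 local [  38.3 -244. ] 354.7 F [0.9 0.  0.2]
scene knob 6 [507.4 -23.4 201. ] local [-43.4  49.9]
scene stem 6 [525.  -43.4 118.8] local [-29.5  27.1]
scene gate 6 [556.  -63.8 123.8] local [-2.6  1.7]
scene mark_one 6 [612.9 -80.4 125.9] local [ 50.6 -24.6]
scene mark_two 6 [602.4 -25.5 123.6] local [49.8 31.3]
scene mark_three 6 [501.4 -42.4 125. ] local [-52.5  32.2]
scene mark_four 6 [ 510.9 -101.4  120.4] local [-53.5 -27.5]
top knob 6 [506.1 -30.2 203.2] local [-45.8  43.5]
top stem 5 [530.5 -48.8 116. ] local [-25.   20.9]
top gate 6 [559.5 -66.4 124.4] local [ 0.5 -1.5]
top mark_one 6 [615.6 -87.6 125.6] local [ 52.  -32.2]
top mark_two 6 [604.8 -28.3 121.6] local [51.6 28.1]
top mark_four 6 [ 517.8 -105.4  123.8] local [-47.3 -32.6]
```

View pics/c7.png

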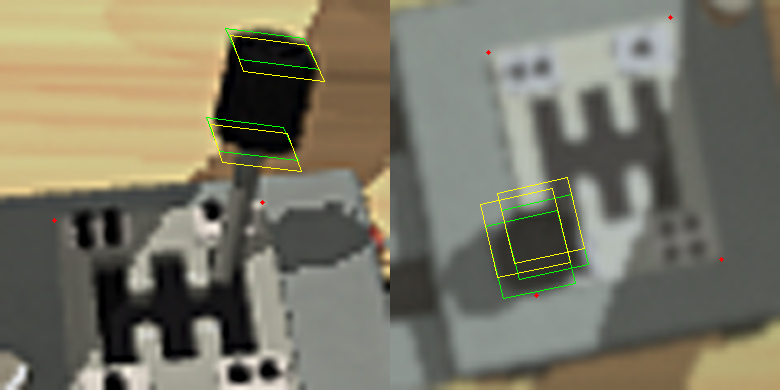

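The top view (right half) shows the four-stud plate at the -x/-y corner (685,240), and the knob covers the three-stud corner. In the scene view (left half) the knob's top edge (y≈30) lies on the green -0.25 outline. I'll check that with a quick silhouette fit.

```bash
python3 - <<'E'
from h import *
c,n=np.cos(YAW),np.sin(YAW); M=np.array([[c,n],[-n,c]])
for cam,th in(("scene",35),("top",62)):
    A=np.mean([snapshot(cam).astype(float) for _ in range(4)],0).max(2)
    x,y=np.round(px(cam,[508,-25,203])).astype(int); k=14; S=8
    big=cv2.resize(A[y-k:y+k,x-k:x+k],None,fx=S,fy=S,interpolation=cv2.INTER_CUBIC)
    m=(big<th)
    res=[]
    for g in np.arange(-.29,-.16,.01):
      for cr in(.22,.25,.28):
        d=np.array([np.tan(g),np.tan(cr),1]); d/=np.linalg.norm(d)
        ex=np.array([1,0,0])-d*d[0]; ex/=np.linalg.norm(ex); ey=np.cross(d,ex); pts=[]
        for h in(173,217):
            for a in(1,-1):
                for b in(1,-1):
                    for p in((18*a,12*b),(12*a,18*b)):
                        q=d*h+p[0]*ex+p[1]*ey; u=px(cam,np.r_[G+M.T@q[:2],20+q[2]]); pts.append((u-[x-k,y-k]+.5)*S)
        z=np.zeros(m.shape,np.uint8); cv2.fillConvexPoly(z,cv2.convexHull(np.array(pts).round().astype(np.int32)),1)
        # mean edge contrast-free score: IoU
        res.append(((z.astype(bool)&m).sum()/(z.astype(bool)|m).sum(),round(g,2),cr))
    print(cam,m.mean().round(2),[(round(a,3),float(b),e) for a,b,e in sorted(res,reverse=True)[:7]])
E
```

```text
scene 0.27 [(np.float64(0.819), -0.27, 0.25), (np.float64(0.818), -0.26, 0.25), (np.float64(0.811), -0.25, 0.25), (np.float64(0.806), -0.28, 0.25), (np.float64(0.806), -0.23, 0.25), (np.float64(0.806), -0.24, 0.25), (np.float64(0.801), -0.29, 0.28)]
top 0.15 [(np.float64(0.719), -0.24, 0.25), (np.float64(0.714), -0.26, 0.25), (np.float64(0.712), -0.25, 0.25), (np.float64(0.706), -0.27, 0.25), (np.float64(0.694), -0.28, 0.25), (np.float64(0.68), -0.23, 0.25), (np.float64(0.661), -0.26, 0.28)]
```

Both views fit a gear angle of about -0.25, so the lever is fully home.

```bash
python3 -c "
from workcell import *
print(sign_off())"
```

```text
the job is handed in; nothing more can be done
None
```

The gear lever is fully home in the three-stud corner slot (the mill's -x, +y corner), the arm is clear, and I handed the job in at about 30 s. Silhouette fits from both cameras put the gear angle at about -0.25 rad, which is the end stop.

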